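# Hang the nozzle caddy on the twin-pin stand

## Task

Two small steel caddies of piping nozzles stand at the front of the packing table. Pick up the one with a round hole in each side ear and hang it on the steel stand, so that the two pins stand up through the two holes and both ears lie flat on the posts; either way round will do. Let go of it, and leave the other caddy, whose ears have no holes, where it stands; mind the lamp shade that hangs 0.7 m above the middle of the table: raising the handle to about 18 cm above the table is enough.

Things in the scene. Friction and masses are not known exactly. Their poses are not given: they have to be found in the camera images.
- hanging_caddy: Loose caddy to hang, 0.18-0.35 kg: open steel box 90 (x) x 56 (y) x 40 mm high, four nozzles fixed inside below the rim. Origin: centre of underside, z up, starts upright on the table, x roughly ahead. In the middle of each long side an ear 46 mm wide (x), z 35-40 mm, reaches out to y = +-73 mm; its 26 mm round through hole is centred at x = 0, y = +-53 mm. It balances from its handle.
- blank_caddy: The other loose caddy, alike in size, handle, nozzles and axes, but its two ears are plain plates without holes. Origin: centre of its underside. To be left where it stands. The two caddies may stand in either place.
- pin_stand: Fixed steel stand. Origin: centre of underside, on the table, z up. Base 66 (x) x 140 (y) x 8 mm; posts at y = +-53 mm, 46 (x) x 30 (y) mm, flat tops at z = 55 mm, 76 mm gap between. On each a fixed pin, 20 mm thick for 8 mm, tapering to a 6 mm tip at z = 83 mm. Hung, the caddy origin is 20 mm above this one, with 3 mm play round the pins. Lamp shade 0.7 m above: stay low.
- caddy_handle (a point): Centre of that caddy's fixed wooden handle bar, straight above its origin at z = 70 mm. The bar runs along the caddy's y: 14 mm wide (x), 16 mm high (z 62-78 mm), 50 mm free length between thin uprights. Grip from above, fingers closing along the caddy's x. Site axes are the caddy's.

How it is judged:
At the end, for the whole second after the job is handed in: The caddy with holes hangs at rest on the stand: centre within 10 mm of the stand's centre, ears along the line of the pins within 10 degrees (either way round), origin 20 mm above the stand's underside within 6 mm, upright within 7 degrees. The other caddy also stands upright within 7 degrees (horizontal distance between hanging_caddy and pin_stand below 0.01 m and angle between the y axis of hanging_caddy and the y axis of pin_stand, either way round below 0.175 rad and z of hanging_caddy in the frame of pin_stand between 0.014 and 0.026 m and angle between each of hanging_caddy, blank_caddy's own z axis and vertical below 0.12 rad and linear speed of hanging_caddy below 0.02 m/s); the robot touches nothing.
It fails at once if the caddy without holes is shifted by more than 30 mm (distance of blank_caddy from where it was at the start of the episode above 0.03 m).
It also fails if it takes over 40 s, if anything falls off the work surface, if the arm or the gripper's body presses on something with over 40 N, if the wrist force passes 120 N, or if a joint passes its speed limit or range.

## Robot

A 6-joint arm with a two-finger parallel gripper is mounted at the origin on a cart in front of the work surface, level with it; the furniture and walls round the work are solid. World frame = base frame: x ahead of the robot, y to its left, z up, the work surface at z = 0. Lengths are in m, angles in rad, forces in N, time in s.
With the tool pointing down it reaches from about 0.275 to 0.775 m from the base axis. Payload 14.6 kg.
Tool frame: the origin (TCP) lies at the very end of the fingers, on their centre line; the grasp point (between the pads) lies 19 mm behind it; z points along the fingers, y is the line along which they close (so a half turn about z gives the same grasp; the last joint's range is limited). The gripper opens to 85 mm and grips with 20 to 120 N. Pads are 22 mm wide; open, the fingers measure 114 mm over their backs; the gripper's body (76 mm by 85 mm) begins 54 mm behind the grasp point. The pads swing forward as they close: fully open they stand 13 mm farther back than shut.
Start: joints at [1.009, 0.263, -0.048, 1.259, 0, 1.415], TCP at [0.208, 0.482, 0.231] pointing down, gripper open.
Joint ranges: [-2.65, 2.65], [-0.89, 1.7], [-1.18, 1.37], [-2.13, 2.11], [-1.35, 1.29], [-3.14, 3.14]. Speed limits (rad/s): [1.89, 1.89, 2.57, 2.79, 3.14, 3.14].

## Interface

Orientations are given as a rotation vector (axis times angle).
In Python, from bench import robot gives the robot as it stands.
- The arm moves only by the shell command python3 -m pendant 'ROWS' [FORCE]. ROWS is JSON, a list of rows, each a list of 7 numbers: the turn, a rotation vector about the world's x, y, z in degrees, then the shift along the world's x, y, z in cm, then the finger opening in cm, from 0 to 8.54. A call has exactly 5 rows; each row is the pose to reach, as a shift and turn from the pose commanded when the call began; what a row does not reach only later rows make up. A row lasts 1/12 s, in which the tool goes at most 41.7 mm and 7.16 degrees, less where a joint would pass 70% of its speed; a pose out of reach is approached as far as the arm can. A call with a gripper value outside its range is refused whole. The fingers move at their own pace and stop on an object; FORCE is the grip in N (left out, the last holds). Time passes only in rows, so rows that repeat a pose let the fingers close, or fill a call up. It gives the time, the measured TCP pose, the force, the opening and the grip force at its end, in the units of the state.
- robot.state(): the state, without advancing time (a new reading comes with each control period).
- robot.read_camera(name): name is "side" or "top" or "wrist"; returns the picture (384x512x3 uint8, red, green, blue); there is no depth.
- robot.camera_model(name): a dict with "intrinsics" (3x3 intrinsics, pixels), "position" and "orientation" of the camera in the world; the wrist camera has in their place "T_tool_cam" (4x4, takes a point from camera to tool coordinates, whose origin is the TCP and whose axes are the flange's). Camera axes: x right, y down, z forward; pixel columns grow to the right and rows downward; lengths in m; the calibration is good to about 2 mm. A picture is of the moment at which its call begins: read the wrist's pose just before it. camera_model takes no time and is no camera call.
- robot.job_done(): hands the job in; it is judged then, once.
The state is a dict: "clock": time; "joint_pos": joint angles; "qd": joint speeds; "joint_efforts": joint torques, N m; "tool_pos": TCP position; "tcp_rot": TCP orientation; "wrist_force": force on the tool from outside, world axes, zero at the start; "wrist_torque": the same for the moment, N m; "opening": finger opening in m; "finger_force": force on a finger pad.
Only numpy, scipy, OpenCV 4.12 (cv2) and the standard library are available. Lean on these libraries where they do the work, as an engineer would, in place of code of your own. Each camera call takes 0.05 s, during which the arm holds its last target. There are 200 camera calls.

## Working session

There is one attempt and no reset: what is moved stays moved. The work goes in short steps, Python scripts to look and compute and a shell command to move; the robot and the scene stay as the last step left them, time stands still between calls to the robot, and variables do not carry over. Pictures are saved under pics/ and viewed, at most 10 in all, crops included, and the job is handed in when it is done.

```bash
mkdir -p pics; python3 - <<'E'
from bench import robot
import cv2,numpy as np
np.set_printoptions(precision=4,suppress=True)
s=robot.state();print(s['clock'],s['tool_pos'],s['tcp_rot'],s['opening'])
for n in ['top','side','wrist']:
    cv2.imwrite(f'pics/{n}0.png',robot.read_camera(n)[:,:,::-1]); print(n,robot.camera_model(n))
a=np.hstack([cv2.imread(f'pics/{n}0.png') for n in ['top','side']])
cv2.imwrite('pics/wrist0b.png',a)
E
```

```text
0.0 [0.2076 0.4819 0.2308] [-0.6345 -3.0765  0.0015] 0.08563543698601739
top {'intrinsics': array([[467.7614,   0.    , 258.0223],
       [  0.    , 467.7614, 191.2732],
       [  0.    ,   0.    ,   1.    ]]), 'position': array([0.3389, 0.0495, 1.0115]), 'orientation': array([-2.1342,  2.1212, -0.2301])}
side {'intrinsics': array([[441.3622,   0.    , 248.3006],
       [  0.    , 441.3622, 193.0429],
       [  0.    ,   0.    ,   1.    ]]), 'position': array([0.5022, 0.7387, 0.6235]), 'orientation': array([ 0.0308,  2.8326, -1.3555])}
wrist {'intrinsics': array([[296.4826,   0.    , 259.5246],
       [  0.    , 296.4826, 191.8113],
       [  0.    ,   0.    ,   1.    ]]), 'T_tool_cam': array([[-0.0001, -0.9616, -0.2744,  0.0689],
       [ 1.    ,  0.    , -0.0002,  0.0006],
       [ 0.0002, -0.2744,  0.9616, -0.144 ],
       [ 0.    ,  0.    ,  0.    ,  1.    ]])}
```

View pics/top0.png

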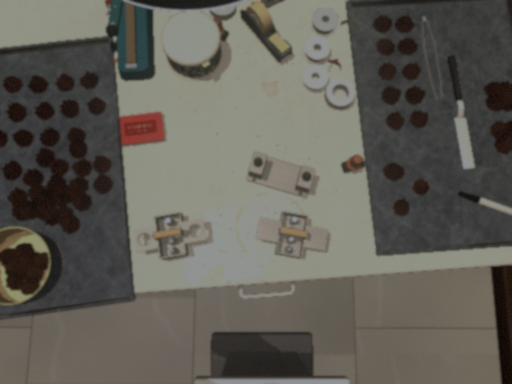

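View pics/side0.png

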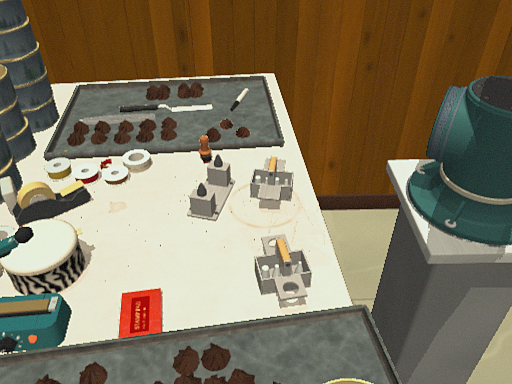

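The top picture shows the holed caddy on the left at about (171,235), the blank one at (293,232) and the stand at (282,175). In the side view the holed caddy is at (283,270) and the stand at (212,190). Next I enlarge both views and extract the features.

```bash
python3 - <<'E'
import cv2,numpy as np
t=cv2.imread('pics/top0.png');s=cv2.imread('pics/side0.png')
for n,im,(u0,v0,u1,v1) in [('top',t,(130,145,335,265)),('side',s,(180,140,320,310))]:
    h=cv2.cvtColor(im,cv2.COLOR_BGR2HSV); m=cv2.inRange(h,(8,90,80),(25,255,255))
    z=np.zeros_like(m);z[v0:v1,u0:u1]=m[v0:v1,u0:u1]
    d=cv2.inRange(h,(0,0,0),(180,255,75));y=np.zeros_like(d);y[v0:v1,u0:u1]=d[v0:v1,u0:u1]
    for nm,q in (('orange',z),('dark',y)):
        for c in cv2.findContours(q,0,1)[0]:
            if cv2.contourArea(c)>15: print(n,nm,cv2.contourArea(c),[np.round(k,1) for k in cv2.minAreaRect(c)])
a=cv2.resize(t[145:265,130:335],None,fx=3.9,fy=3.9,interpolation=2)
cv2.imwrite('pics/ct.png',a)
b=cv2.resize(s[145:310,180:320],None,fx=3.6,fy=3.6,interpolation=2);cv2.imwrite('pics/cs.png',b)
E
```

```text
top orange 120.5 [array([166.2, 232.8]), array([ 6.8, 24.3]), np.float64(77.9)]
top orange 111.5 [array([293.5, 232. ]), array([23.7,  6.1]), np.float64(11.3)]
top dark 21.0 [array([301.5, 189. ]), array([11.7,  2.8]), np.float64(18.4)]
top dark 37.0 [array([306.5, 176.5]), array([7., 7.]), np.float64(90.0)]
top dark 17.5 [array([255.3, 175.3]), array([11.4,  2.6]), np.float64(15.9)]
top dark 32.5 [array([258. , 161.5]), array([6., 7.]), np.float64(0.0)]
side orange 175.0 [array([282.6, 249.9]), array([25. ,  8.9]), np.float64(71.6)]
side orange 68.5 [array([272.4, 163.5]), array([ 6.5, 13.7]), np.float64(11.3)]
side orange 675.0 [array([308. , 167.5]), array([55., 22.]), np.float64(90.0)]
side orange 119.0 [array([204.5, 147. ]), array([14., 13.]), np.float64(90.0)]
side dark 66.5 [array([201. , 189.5]), array([11.,  8.]), np.float64(90.0)]
side dark 54.0 [array([217.5, 160.5]), array([ 7., 11.]), np.float64(0.0)]
side dark 43.5 [array([205.8, 157.7]), array([6.4, 9.1]), np.float64(82.9)]
side dark 22.5 [array([189. , 149.7]), array([ 2.5, 18.1]), np.float64(86.2)]
side dark 108.0 [array([246.6, 146.4]), array([ 3.9, 73.2]), np.float64(86.1)]
```

View pics/ct.png

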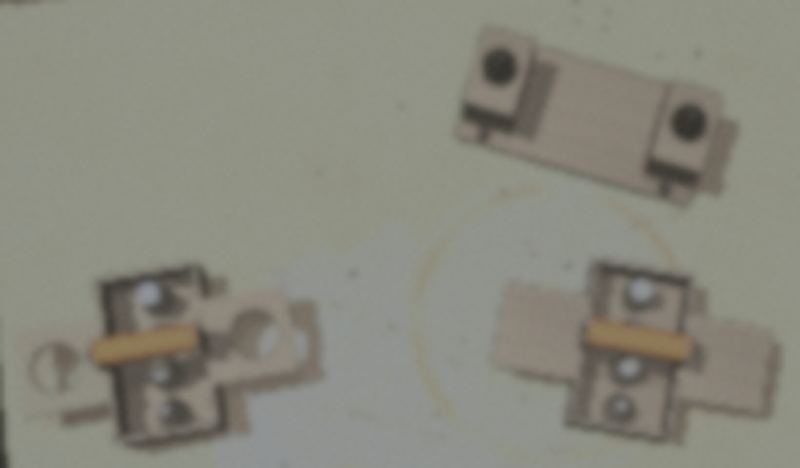

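View pics/cs.png

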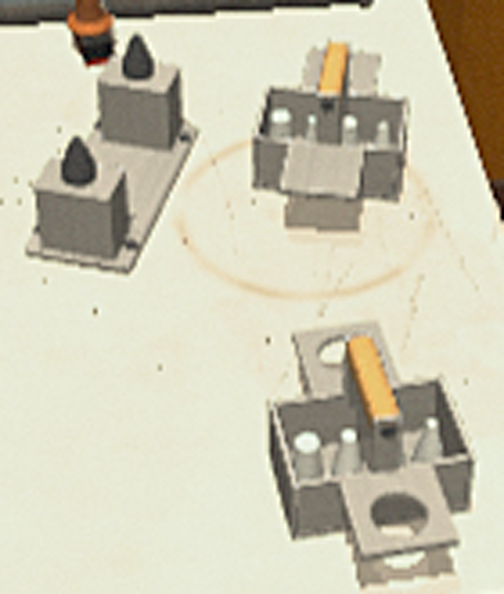

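In the crops the left caddy clearly has the holes. Their centres are at about (144,239) and (196,230) in the top view, with the near one at (291,288) in the side view. The pins are at (258,161.5) and (306.5,176.5) in the top view, and (201,189.5) and (217.5,160.5) in the side view. Next I triangulate.

```bash
cat > h.py <<'E'
from bench import robot
import cv2,numpy as np
from scipy.spatial.transform import Rotation as R
np.set_printoptions(precision=4,suppress=True)
def ray(n,p,T=None):
    c=robot.camera_model(n)
    if T is None: o=np.array(c['position']);r=R.from_rotvec(c['orientation']).as_matrix()
    else:
        M=T@c['T_tool_cam'];o=M[:3,3];r=M[:3,:3]
    d=r@np.linalg.solve(c['intrinsics'],[p[0],p[1],1.]);return o,d/np.linalg.norm(d)
def tri(*rs):
    A=sum(np.eye(3)-np.outer(d,d) for o,d in rs);b=sum((np.eye(3)-np.outer(d,d))@o for o,d in rs)
    x=np.linalg.solve(A,b);return x,[round(1e3*np.linalg.norm(np.cross(x-o,d)),1) for o,d in rs]
def plane(r,z): o,d=r;return o+d*(z-o[2])/d[2]
E
python3 - <<'E'
from h import *
for nm,a,b,z in [('handle',(166.2,232.8),(282.6,249.9),.075),('handleB',(293.5,232),(272.4,163.5),.075),('holeL',(143.8,239.1),(290.8,287.8),.04),('holeR',(195.9,230.4),(273.9,242.8),.04),
 ('pinL',(258,161.5),(201,189.5),.068),('pinR',(306.5,176.5),(217.5,160.5),.068)]:
    print(nm,*tri(ray('top',a),ray('side',b)),plane(ray('top',a),z),plane(ray('side',b),z))
T=lambda p,z:plane(ray('top',p),z)[:2]
def ang(d): return np.degrees(np.arctan2(-d[0],d[1]))  # yaw of y axis
hl,hr=T((143.8,239.1),.038),T((195.9,230.4),.038);print('holes dist',np.linalg.norm(hl-hr),'yaw',ang(hl-hr),(hl+hr)/2)
a=np.radians(77.9+90);d=np.array([np.cos(a),np.sin(a)])*12;c=np.array([166.2,232.8])
print('bar yaw',ang(T(c+d,.078)-T(c-d,.078)))
pl,pr=T((258,161.5),.068),T((306.5,176.5),.068);print('pins',np.linalg.norm(pl-pr),ang(pl-pr),(pl+pr)/2)
s=robot.state();print(R.from_rotvec(s['tcp_rot']).as_matrix())
E
```

```text
handle [0.4391 0.214  0.0746] [np.float64(0.7), np.float64(0.7)] [0.4383 0.2141 0.075 ] [0.4399 0.2142 0.075 ]
handleB [ 0.4418 -0.0407  0.0759] [np.float64(0.3), np.float64(0.3)] [ 0.4415 -0.0407  0.075 ] [ 0.442  -0.0421  0.075 ]
holeL [0.4288 0.2661 0.0383] [np.float64(0.0), np.float64(0.0)] [0.4287 0.2658 0.04  ] [0.429  0.2675 0.04  ]
holeR [0.449  0.1592 0.0364] [np.float64(1.2), np.float64(1.2)] [0.4474 0.159  0.04  ] [0.4505 0.1624 0.04  ]
pinL [0.591  0.0309 0.0645] [np.float64(1.0), np.float64(1.0)] [0.589  0.0311 0.068 ] [0.5914 0.035  0.068 ]
pinR [ 0.5602 -0.0702  0.0655] [np.float64(1.8), np.float64(1.8)] [ 0.5578 -0.0696  0.068 ] [ 0.5617 -0.0673  0.068 ]
holes dist 0.10863590055545005 yaw 9.9340033980587 [0.4383 0.2127]
bar yaw 12.619117525266248
pins 0.1054500378922681 -17.185811971075733 [ 0.5734 -0.0193]
[[-0.9184  0.3957 -0.0004]
 [ 0.3957  0.9184 -0.0007]
 [ 0.0001 -0.0008 -1.    ]]
```

```bash
python3 -m pendant '[[0,0,-5.6,2.3,-2.7,0,8.5],[0,0,-11.2,4.6,-5.4,0,8.5],[0,0,-16.8,6.9,-8.1,0,8.5],[0,0,-22.4,9.2,-10.8,-1,8.5],[0,0,-28,11.6,-13.4,-2,8.5]]' 60 && python3 -m pendant '[[0,0,-5.6,2.3,-2.7,-1,8.5],[0,0,-11.2,4.6,-5.4,-2,8.5],[0,0,-16.8,6.9,-8.1,-3,8.5],[0,0,-22.4,9.2,-10.8,-4,8.5],[0,0,-27.7,11.5,-13.4,-5,8.5]]' && python3 -m pendant '[[0,0,0,0,0,0,8.5],[0,0,0,0,0,0,8.5],[0,0,0,0,0,0,8.5],[0,0,0,0,0,0,8.5],[0,0,0,0,0,0,8.5]]'
python3 - <<'E'
from h import *
s=robot.state();im=robot.read_camera('wrist')[:,:,::-1];cv2.imwrite('pics/w1.png',im)
T=np.eye(4);T[:3,:3]=R.from_rotvec(s['tcp_rot']).as_matrix();T[:3,3]=s['tool_pos'];np.save('T1.npy',T);print(s['clock'],T)
h=cv2.cvtColor(im,cv2.COLOR_BGR2HSV); m=cv2.inRange(h,(8,90,80),(25,255,255))
for c in cv2.findContours(m,0,1)[0]:
    if cv2.contourArea(c)>150:
        r=cv2.minAreaRect(c);p=cv2.boxPoints(r);print(cv2.contourArea(c),r,plane(ray('wrist',r[0],T),.078),tri(ray('wrist',r[0],T),ray('top',(166.2,232.8))));print([plane(ray('wrist',q,T),.078)[:2] for q in p])
E
```

```text
clock: 0.57
tool_pos: [0.3245, 0.3469, 0.2113]
tcp_rot: [1.366, 2.829, 0.001]
wrist_force: [1.0, 0.7, 0.3]
opening: 0.0851
finger_force: 0.0
clock: 0.98
tool_pos: [0.4395, 0.2125, 0.1608]
tcp_rot: [-2.005, -2.419, 0.0]
wrist_force: [0.5, 0.3, -0.4]
opening: 0.0848
finger_force: 0.0
clock: 1.4
tool_pos: [0.4382, 0.215, 0.1616]
tcp_rot: [1.996, 2.426, 0.001]
wrist_force: [-0.1, -0.3, -0.3]
opening: 0.085
finger_force: 0.0
1.4 [[-0.1928  0.9812  0.0004  0.4382]
 [ 0.9812  0.1928  0.0002  0.215 ]
 [ 0.0001  0.0004 -1.      0.1616]
 [ 0.      0.      0.      1.    ]]
960.0 ((259.5, 199.5), (61.0, 17.0), 90.0) [0.4394 0.2135 0.078 ] (array([0.4387, 0.2135, 0.0778]), [np.float64(0.7), np.float64(0.7)])
[array([0.4281, 0.2367]), array([0.4411, 0.2393]), array([0.4514, 0.1889]), array([0.4376, 0.1862])]
```

View pics/w1.png

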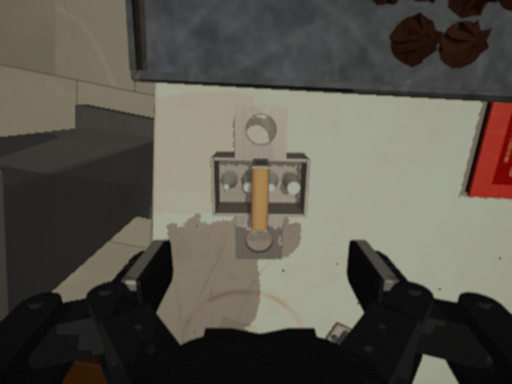

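The wrist picture shows the holed caddy square to the fingers, with the bar at (259.5,199.5) and the ear holes at (261,128) and (259,240). The bar top measures about 78 mm. Now I descend and grip.

```bash
python3 -m pendant '[[0,0,0,0,0,-3,8.5],[0,0,0,0,0,-6,8.5],[0,0,0,0,0,-8.5,8.5],[0,0,0,0,0,-10,8.5],[0,0,0,0,0,-10.9,8.5]]' && python3 -m pendant '[[0,0,0,0,0,0,8.5],[0,0,0,0,0,0,4],[0,0,0,0,0,0,1],[0,0,0,0,0,0,0],[0,0,0,0,0,0,0]]' 80 && python3 -m pendant '[[0,0,0,0,0,0,0],[0,0,0,0,0,0,0],[0,0,0,0,0,0,0],[0,0,0,0,0,0,0],[0,0,0,0,0,0,0]]'
```

```text
clock: 1.87
tool_pos: [0.4375, 0.2145, 0.0508]
tcp_rot: [-1.996, -2.425, 0.002]
wrist_force: [-0.2, 0.2, -0.2]
opening: 0.0849
finger_force: 0.0
clock: 2.28
tool_pos: [0.4393, 0.2144, 0.0531]
tcp_rot: [1.998, 2.423, 0.002]
wrist_force: [0.3, 0.4, 0.7]
opening: 0.0382
finger_force: 0.0
clock: 2.7
tool_pos: [0.4389, 0.214, 0.0527]
tcp_rot: [1.998, 2.423, 0.0]
wrist_force: [-1.4, -2.0, 5.5]
opening: 0.0128
finger_force: 78.3
```

```bash
python3 -m pendant '[[0,0,0,0,0,1,0],[0,0,0,0,0,3,0],[0,0,0,0,0,6,0],[0,0,0,0,0,9,0],[0,0,0,0,0,11,0]]' && python3 -m pendant '[[0,0,-3,1.4,-2.3,0,0],[0,0,-6,2.8,-4.7,0,0],[0,0,-9,4.2,-7.1,0,0],[0,0,-12,5.6,-9.5,0,0],[0,0,-15,7,-11.9,0,0]]' && python3 -m pendant '[[0,0,-3,1.4,-2.4,0,0],[0,0,-6,2.8,-4.8,0,0],[0,0,-9,4.2,-7.2,0,0],[0,0,-12,5.6,-9.8,0,0],[0,0,-13.3,6.7,-11.5,0,0]]' && python3 -m pendant '[[0,0,0,0,0,0,0],[0,0,0,0,0,0,0],[0,0,0,0,0,0,0],[0,0,0,0,0,0,0],[0,0,0,0,0,0,0]]'
python3 - <<'E'
from h import *
s=robot.state();T=np.eye(4);T[:3,:3]=R.from_rotvec(s['tcp_rot']).as_matrix();T[:3,3]=s['tool_pos'];np.save('T2.npy',T);print(s['clock'],T)
for n in ['wrist','side','top']: cv2.imwrite(f'pics/{n}2.png',robot.read_camera(n)[:,:,::-1])
w=cv2.imread('pics/wrist2.png');b=cv2.imread('pics/side2.png')[70:220,150:300]
b=cv2.resize(b,(384,384),interpolation=2);cv2.imwrite('pics/m2.png',np.hstack([w[:,60:460],b]))
E
```

```text
clock: 3.12
tool_pos: [0.4389, 0.2142, 0.1647]
tcp_rot: [1.998, 2.423, 0.002]
wrist_force: [0.3, 0.4, -2.9]
opening: 0.0126
finger_force: 78.5
clock: 3.53
tool_pos: [0.509, 0.0939, 0.1622]
tcp_rot: [-2.3, -2.139, 0.0]
wrist_force: [1.4, -0.5, -2.7]
opening: 0.0126
finger_force: 78.4
clock: 3.95
tool_pos: [0.5764, -0.0221, 0.162]
tcp_rot: [2.534, 1.857, -0.001]
wrist_force: [-0.1, 0.4, -3.4]
opening: 0.0126
finger_force: 78.4
clock: 4.37
tool_pos: [0.5753, -0.019, 0.1624]
tcp_rot: [-2.529, -1.863, 0.0]
wrist_force: [-0.3, 0.2, -3.0]
opening: 0.0126
finger_force: 78.5
4.3667 [[ 0.2964  0.9551 -0.0001  0.5753]
 [ 0.9551 -0.2964  0.0001 -0.019 ]
 [ 0.0001 -0.0002 -1.      0.1624]
 [ 0.      0.      0.      1.    ]]
```

View pics/m2.png

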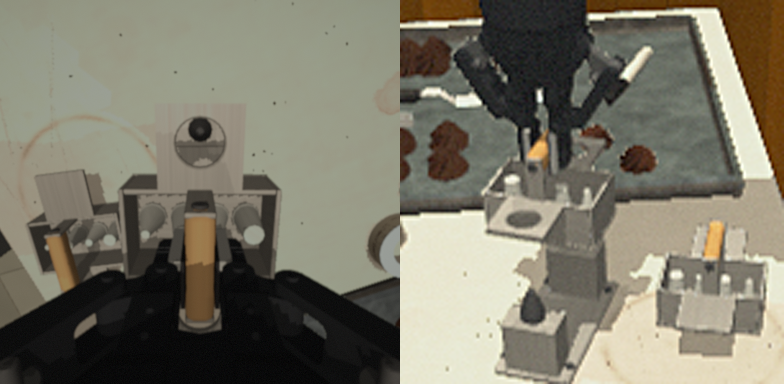

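The left half (wrist view) shows the left pin inside the ear's hole ring at about (260,130), with the hole centre near (260,142). The right half (side view) shows the caddy lifted above the stand and the near pin free. I measure the offset from both views.

```bash
python3 - <<'E'
from h import *
T=np.load('T2.npy');w=cv2.imread('pics/wrist2.png');g=cv2.cvtColor(w,cv2.COLOR_BGR2GRAY)
m=np.zeros_like(g);m[105:175,225:295]=(g[105:175,225:295]<60)*255
for c in cv2.findContours(m,0,1)[0]:
    if cv2.contourArea(c)>40:
        r=cv2.boundingRect(c);M=cv2.moments(c);p=(M['m10']/M['m00'],M['m01']/M['m00']);print('pin',cv2.contourArea(c),r,p,[plane(ray('wrist',p,T),z)[:2] for z in(.065,.07,.078)],'top tri',tri(ray('wrist',p,T),ray('top',(258,161.5))),'side tri',tri(ray('wrist',p,T),ray('side',(201,189.5))))
# hole outline: circle search in the local crop
c=cv2.HoughCircles(cv2.medianBlur(g,3)[95:185,215:305],cv2.HOUGH_GRADIENT,1,20,param1=80,param2=12,minRadius=18,maxRadius=34)
print(c)
for q in c[0][:2]:
    p=(q[0]+215,q[1]+95);print('hole',p,plane(ray('wrist',p,T),.1475)[:2])
    print('tool frame', (np.linalg.inv(T)@np.r_[plane(ray('wrist',p,T),.1475),1])[:3])
s=cv2.imread('pics/side2.png')
crop=cv2.resize(s[135:175,175:235],None,fx=12,fy=12,interpolation=2);crop2=cv2.resize(w[100:180,220:300],None,fx=6,fy=6,interpolation=2);crop2=cv2.resize(crop2,(480,480))
cv2.imwrite('pics/w2c.png',cv2.resize(crop2,(480,480)))
E
```

```text
pin 385.5 (249, 118, 23, 24) (259.6805015131863, 129.33246865542586) [array([0.5918, 0.0314]), array([0.5919, 0.0318]), array([0.5921, 0.0323])] top tri (array([0.5917, 0.0309, 0.0579]), [np.float64(0.0), np.float64(0.0)]) side tri (array([0.5918, 0.0314, 0.0652]), [np.float64(0.0), np.float64(0.0)])
[[[44.5 46.5 25.8]]]
hole (np.float32(259.5), np.float32(141.5)) [0.5917 0.031 ]
tool frame [0.0527 0.0008 0.0149]
```

View pics/w2c.png

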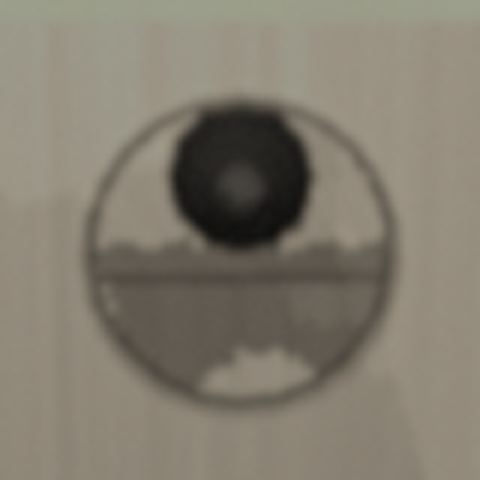

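The crop shows the pin at (260,129) inside the hole ring centred on (259.5,141.5). On their proper planes the two agree within about 1 mm, so I lower in stages and watch the force.

```bash
python3 -m pendant '[[0,0,0,0,0,-1.5,0],[0,0,0,0,0,-3.5,0],[0,0,0,0,0,-5.5,0],[0,0,0,0,0,-6.6,0],[0,0,0,0,0,-7,0]]' && python3 -m pendant '[[0,0,0,0,0,-0.2,0],[0,0,0,0,0,-0.4,0],[0,0,0,0,0,-0.6,0],[0,0,0,0,0,-0.8,0],[0,0,0,0,0,-1,0]]' && python3 -m pendant '[[0,0,0,0,0,-0.1,0],[0,0,0,0,0,-0.3,0],[0,0,0,0,0,-0.5,0],[0,0,0,0,0,-0.7,0],[0,0,0,0,0,-0.8,0]]'
python3 - <<'E'
from h import *
s=robot.state();print(s['tool_pos'],s['wrist_force'],s['wrist_torque'])
a=cv2.resize(robot.read_camera('side')[130:210,165:265,::-1],(640,512),interpolation=2);cv2.imwrite('pics/s3.png',a)
E
```

```text
clock: 4.93
tool_pos: [0.5747, -0.0194, 0.0906]
tcp_rot: [-2.529, -1.861, 0.003]
wrist_force: [-1.0, -0.5, -3.4]
opening: 0.0125
finger_force: 78.4
clock: 5.35
tool_pos: [0.576, -0.0199, 0.0826]
tcp_rot: [2.53, 1.862, 0.001]
wrist_force: [0.5, -0.1, -3.5]
opening: 0.0127
finger_force: 78.4
clock: 5.77
tool_pos: [0.5756, -0.0198, 0.074]
tcp_rot: [-2.53, -1.862, 0.0]
wrist_force: [-0.2, 0.1, -2.5]
opening: 0.0124
finger_force: 78.5
[ 0.5756 -0.0198  0.074 ] [-0.153   0.1266 -2.537 ] [-0.0634  0.0295 -0.    ]
```

View pics/s3.png

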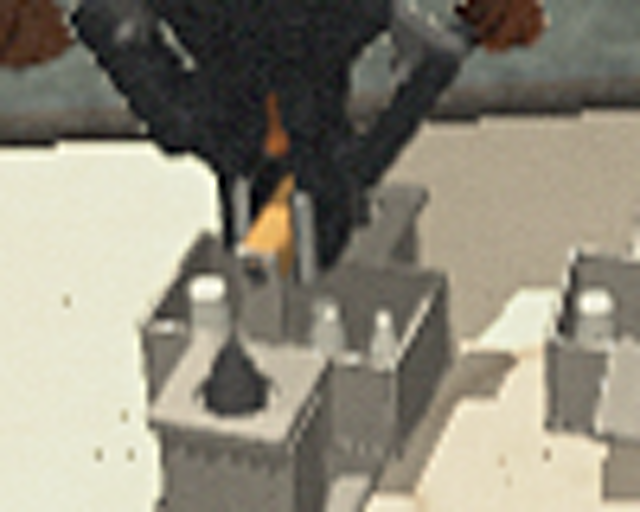

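The near pin stands through its hole at about (235,385) in the crop, and the ear is almost down on the post. I lower the last 2 mm, release and retreat.

```bash
python3 -m pendant '[[0,0,0,0,0,-0.1,0],[0,0,0,0,0,-0.2,0],[0,0,0,0,0,-0.2,0],[0,0,0,0,0,-0.2,0],[0,0,0,0,0,-0.2,0]]'  && python3 -m pendant '[[0,0,0,0,0,0,2],[0,0,0,0,0,0,4],[0,0,0,0,0,0,7],[0,0,0,0,0,0,8.5],[0,0,0,0,0,0,8.5]]' && python3 -m pendant '[[0,0,0,0,0,0,8.5],[0,0,0,0,0,0,8.5],[0,0,0,0,0,0.5,8.5],[0,0,0,0,0,2,8.5],[0,0,0,0,0,4,8.5]]' && python3 -m pendant '[[0,0,0,0,0,2,8.5],[0,0,0,0,0,4,8.5],[0,0,0,0,0,6,8.5],[0,0,0,0,0,6,8.5],[0,0,0,0,0,6,8.5]]'
python3 - <<'E'
from h import *
s=robot.state();T=np.eye(4);T[:3,:3]=R.from_rotvec(s['tcp_rot']).as_matrix();T[:3,3]=s['tool_pos']
w=robot.read_camera('wrist')[:,:,::-1];b=robot.read_camera('side')[130:210,165:265,::-1]
h=cv2.cvtColor(w,cv2.COLOR_BGR2HSV); m=cv2.inRange(h,(8,90,80),(25,255,255))
for c in cv2.findContours(m,0,1)[0]:
    if cv2.contourArea(c)>150:
        r=cv2.minAreaRect(c);print(r,plane(ray('wrist',r[0],T),.098))
cv2.imwrite('pics/m4.png',np.hstack([w[:,100:420],cv2.resize(b,(480,384),interpolation=2)]))
E
```

```text
clock: 6.23
tool_pos: [0.5758, -0.0199, 0.0727]
tcp_rot: [2.53, 1.862, 0.0]
wrist_force: [-4.2, 0.2, 5.9]
opening: 0.0126
finger_force: 79.7
clock: 6.65
tool_pos: [0.5758, -0.0199, 0.0722]
tcp_rot: [2.53, 1.862, 0.0]
wrist_force: [-0.3, -0.3, -0.7]
opening: 0.0681
finger_force: 0.0
clock: 7.07
tool_pos: [0.5749, -0.0197, 0.112]
tcp_rot: [-2.529, -1.861, 0.003]
wrist_force: [0.5, 0.7, -0.3]
opening: 0.085
finger_force: 0.0
clock: 7.48
tool_pos: [0.5763, -0.02, 0.1734]
tcp_rot: [2.529, 1.861, 0.002]
wrist_force: [-0.5, -0.3, -0.8]
opening: 0.0852
finger_force: 0.0
((328.1000061035156, 324.3000183105469), (15.652474403381348, 16.54690170288086), 26.56505012512207) [ 0.601  -0.1473  0.098 ]
((121.82307434082031, 248.1846160888672), (37.80119705200195, 15.348512649536133), 74.74488067626953) [ 0.4582 -0.0253  0.098 ]
((258.5, 201.5), (63.0, 17.0), 90.0) [ 0.5763 -0.0203  0.098 ]
```

View pics/m4.png

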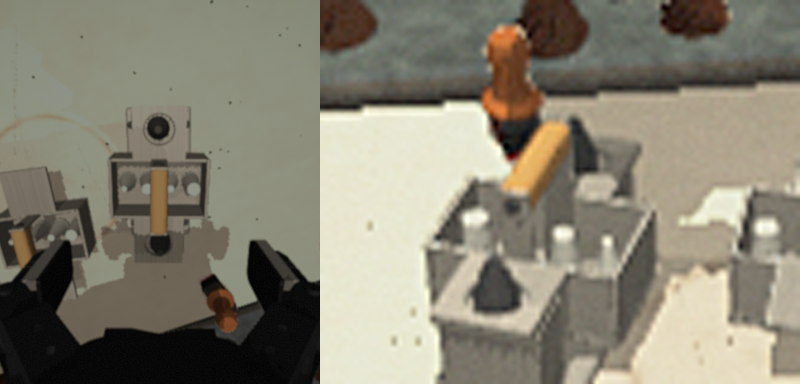

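The wrist half shows both pins standing in their holes, at (158,128) and (158,243), with the ears flat on the posts. The bar is centred at (0.576,-0.020). The gripper is clear and the blank caddy is untouched.

```bash
python3 -c "
from bench import robot
print(robot.job_done())"
```

```text
the job is handed in; nothing more can be done
None
```

The caddy with holes hangs on the stand with both pins through its ears and the gripper clear, the other caddy was not touched, and the job is handed in at about 7.5 s on the robot's clock (no verdict was returned).

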